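Switch the ball diverter to its empty chute and feed a ball

ROBOT

A 6-joint arm with a two-finger parallel gripper is mounted at the origin on a cart in front of the work surface, level with it; the furniture and walls round the work are solid. World frame = base frame: x ahead of the robot, y to its left, z up, the work surface at z = 0. Lengths are in m, angles in degrees, forces in N, time in s.
With the tool pointing down it reaches from about 0.375 to 0.975 m from the base axis. Payload 3.8 kg.
Tool frame: the origin (TCP) lies midway between the tips of the shut fingers; the grasp point (between the pads) lies 19 mm behind it; z points along the fingers, y is the line along which they close (so a half turn about z gives the same grasp; the last joint's range is limited). The gripper opens to 85 mm and grips with 20 to 120 N. Pads are 22 mm wide; open, the fingers measure 114 mm over their backs; the gripper's body (76 mm by 85 mm) begins 54 mm behind the grasp point. The pads swing forward as they close: fully open they stand 13 mm farther back than shut.
Start: joints at [65.667, 15.12, 91.902, -0, 72.978, -2.114], TCP at [0.255, 0.625, 0.231] pointing down, gripper open.
Joint ranges: [-150.88, 150.88], [-54.13, 125.18], [17.81, 147.31], [-75.09, 255.09], [0, 152.58], [-146.25, 146.25]. Speed limits (degrees/s): [147.25, 147.25, 180, 180, 180, 180].

INTERFACE

Orientations are given as a 3x3 rotation matrix whose columns are the frame's x, y, z axes.
In Python, from station import * gives the robot as it stands.
- The arm moves only by the tool step_arm, never from a script. Its argument "steps" is a list of rows, each a list of 7 numbers: the opening, from 0 (shut) to 1 (fully open), then the shift along the world's x, y, z in shares of 100 cm (1.0 is 100 cm), then the turn, a rotation vector about the world's x, y, z in fractions of the full range, 1 being 90 degrees. A call has 1 to 20 rows; each row is the pose to reach, as a shift and turn from the pose commanded when the call began; what a row does not reach only later rows make up. A row lasts 1/8 s, in which the tool goes at most 62.5 mm and 10.7 degrees, less where a joint would pass 70% of its speed; a pose out of reach is approached as far as the arm can. Shift and turn numbers lie between -1 and 1, and a call with a number outside is refused. A call with a gripper value outside its range is refused whole. The fingers move at their own pace and stop on an object; "grip_force" is the grip in N (left out, the last holds). Time passes only in rows, so rows that repeat a pose let the fingers close. It gives the time, the measured TCP pose, the force, the opening and the grip force at its end, in the units of the state.
- state(): the state, without advancing time (a new reading comes with each control period).
- get_image(name): name is "scene" or "top"; returns a dict with "color" (400x640x3 uint8, blue, green, red), "camera_matrix" (3x3 intrinsics, pixels), "D" ([k1, k2, p1, p2, k3] as OpenCV has them; the pictures are not rectified), "rvec" (rotation vector, rad) and "tvec" (3), from world to camera coordinates, as OpenCV has them. Camera axes: x right, y down, z forward; pixel columns grow to the right and rows downward; lengths in m; the calibration is good to about 2 mm. A picture is of the moment at which its call begins. There is no depth.
- close_job(): hands the job in; it is judged then, once.
The state is a dict: "time": time; "joints": joint angles; "qd": joint speeds; "effort": joint torques, N m; "eef_pos": TCP position; "ee_rot": TCP orientation; "ft_force": force on the tool from outside, world axes, zero at the start; "moment": the same for the moment, N m; "grip_width": finger opening in m; "gripper_force": force on a finger pad.
Only numpy, scipy, OpenCV 4.12 (cv2) and the standard library are available. Lean on these libraries where they do the work, as an engineer would, in place of code of your own. Each camera call takes 0.05 s, during which the arm holds its last target. There are 200 camera calls.

TASK

The left chute of the ball diverter is full. With the fingertips, press the raised end of the seesaw gate down until it rocks over its pivot and stays over; then nudge the waiting steel ball off the loading ledge so that it rolls down the gate by itself and comes to rest at the bottom of the empty right chute. Do not pick up or lift the ball, and leave the balls in the left chute and the tin, wooden block and hex key round about where they are.

Things in the scene. Friction and masses are not known exactly. Their poses are not given: they have to be found in the camera images.
- diverter: Ball diverter screwed to the bench: dark steel base plate 170 x 404 x 8 mm (own x -60..+110, y -202..+202). Origin: on the bench below the gate's pivot; x points away from the robot, from gate to loading ledge, y left along the gate, z up; turned up to 0.6 rad either way. Other entries' mm are in this frame. A grey backboard stands on the robot's side of the gate (x -30, y -32..+32, top z 82).
- ledge (a point): Where the ball waits (x 65, y 0, z 85), on the loading ledge: a channel along x from 27 to 102, floor z 67, 39 mm wide between 3 mm side walls with tops at z 76, open at both ends; free for a finger behind the ball. The ball sits in a 10 mm slot across the floor; a level push of about 1 N to -x takes it out within 10 mm; then the ledge slopes down and it rolls into the gate.
- gate (a joint): Tilt of the seesaw gate, rad, about the diverter's x axis at z 40. -0.22 (stop, the start): left end low, feeds left. +0.22 (stop): right end low, feeds right. Top-heavy: past level (0) it falls to the stop and stays; 1 N on the raised tab starts it. Trough 200 mm long, 42 mm wide inside; two steel tipping weights on its far side (x 24..52, y +-43..71, up to 126 above the bench).
- tab_right (a point): Middle of the upper face of the gate's right press tab: a flat aluminium plate 54 (x) x 40 (y) x 4 mm that stands out on the robot's side near the right end of the gate, at x -55, y -80. About 83 mm above the bench while the right end is raised, 48 mm when fully down. The frame tilts with the gate.
- tab_left (a point): The same on the left press tab (x -55, y +80); down at the start.
- ball_center (a point): Centre of the waiting plain polished steel ball, 36 mm in diameter, about 190 g, rolling freely, on the loading ledge. The frame turns with the ball as it rolls.
- chute_right (a point): Where a ball's centre lies when it rests against the end stop of the right chute (x 0, y -172, z 35). The chute: y -106..-190, 45 mm wide between walls with tops at z 42, end stop top z 48, sloping down outwards by 8 degrees. The left chute is its mirror image.
- old_ball_1_center (a point): Centre of the outer of two like steel balls that already fill the left chute.
- old_ball_2_center (a point): Centre of the inner of the two balls in the left chute.
- tin: Bystander: cream grease tin, 72 mm across and 40 mm high, standing on the bench on the robot's side of the diverter, left. Origin: centre of its underside.
- block: Bystander: upright wooden block 32 x 32 x 55 mm, behind the diverter, left. Origin: centre of its underside.
- hex_key: Bystander: steel hex key 34 x 99 x 9 mm lying behind the diverter, right. Origin: centre of its underside.

How it is judged (in metres and radians):
On the way, in this order (a step that is already met when the one before it is completed fails the run):
1. the gate is rocked over to the right while the ball still waits on the ledge (value of joint gate above 0.18 rad and distance of ball_center from where it was at the start of the episode below 0.012 m), for 0.2 s.
2. the ball rolls in the gate, on its own, towards the right (value of joint gate above 0.18 rad and y of ball_center in the frame of diverter between -0.1 and -0.03 m and x of ball_center in the frame of diverter between -0.02 and 0.02 m and z of ball_center in the frame of diverter below 0.075 m and contact force between the fingers and ball below 0.1 N), for 0.02 s.
3. the ball is at the bottom of the right chute (y of ball_center in the frame of diverter between -0.19 and -0.15 m and x of ball_center in the frame of diverter between -0.02 and 0.02 m and z of ball_center in the frame of diverter below 0.05 m), for 0.2 s.
At the end, for the whole second after the job is handed in: The gate stands fully over to the right (joint above 0.18 rad), the ball rests at the bottom of the right chute (its centre within about 20 mm of site chute_right, slower than 0.03 m/s), the two balls in the left chute are within 12 mm and tin, block and hex key within 20 mm of where they were (all of step 3 and value of joint gate above 0.18 rad and linear speed of ball below 0.03 m/s and distance of each of old_ball_1_center, old_ball_2_center from where it was at the start of the episode below 0.012 m and distance of each of tin, block, hex_key from where it was at the start of the episode below 0.02 m); the robot touches nothing.
It fails at once if the ball is lifted: its centre more than 15 mm above its place on the ledge (height (world z) of ball_center above 0.1 m).
It fails at once if the ball falls off the diverter (height (world z) of ball_center below 0.024 m).
It fails at once if a ball in the left chute is taken out of its place (25 mm) (distance of any of old_ball_1_center, old_ball_2_center from where it was at the start of the episode above 0.025 m).
It fails at once if the tin, block or hex key is pushed away (40 mm) or lifted (30 mm) (distance of any of tin, block, hex_key from where it was at the start of the episode above 0.04 m or height (world z) of any of tin, block, hex_key above 0.03 m).
It also fails if it takes over 43 s, if anything falls off the work surface, if the arm or the gripper's body presses on something with over 40 N, if the wrist force passes 120 N, or if a joint passes its speed limit or range.

## Working session

There is one attempt and no reset: what is moved stays moved. The work goes in short steps, Python scripts to look and compute and a tool call to move; the robot and the scene stay as the last step left them, time stands still between calls to the robot, and variables do not carry over. Pictures are saved under pics/ and viewed, at most 10 in all, crops included, and the job is handed in when it is done.

Besides the shell and the picture viewer there is one more tool, called after ">>>" by a JSON object that holds its "op" and its "data", one argument or row to a line. step_arm: Moves the arm, as the interface text tells. Its arguments: {"type":"object","properties":{"steps":{"type":"array","items":{"type":"array","items":{"type":"number"}}},"grip_force":{"type":"number"}},"required":["steps"]}

```bash
mkdir -p pics
cat > h.py <<'E'
from station import *
import numpy as np, cv2
E
python3 - <<'E'
from h import *
import pickle
for n in("scene","top"):
    d=get_image(n); cv2.imwrite(f"pics/{n}0.png",d["color"]); pickle.dump(d,open(n+"0.pkl","wb"))
    R=cv2.Rodrigues(np.array(d["rvec"]))[0]; print(n,(-R.T@np.array(d["tvec"]).ravel()).round(3))
print(state())
E
```

```text
scene [0.08  0.51  0.611]
top [0.496 0.004 0.973]
{'time': 0.1, 'joints': array([ 6.56662896e+01,  1.51631806e+01,  9.19734663e+01,  1.57551045e-03,
        7.29797358e+01, -2.11521644e+00]), 'qd': array([-0.01103896, -0.03652077, -0.10846563, -0.07867585, -0.13774406,
       -0.13155961]), 'effort': array([ 1.18214302e-03, -5.16706216e+01, -3.68591130e+01, -1.47931505e-04,
        6.38584679e-03,  1.33358935e-06]), 'eef_pos': array([0.2549714 , 0.62426602, 0.23010574]), 'ee_rot': array([[-9.25745479e-01,  3.78146223e-01, -8.60939021e-04],
       [ 3.78147190e-01,  9.25743656e-01, -1.83996998e-03],
       [ 1.01231138e-04, -2.02890556e-03, -9.99997937e-01]]), 'ft_force': array([ 0.83819958, -0.32756631, -0.57746032]), 'moment': array([-0.01767753, -0.01636198,  0.0332014 ]), 'gripper_force': 0.0, 'grip_width': 0.08551113698146703}
```

View pics/scene0.png

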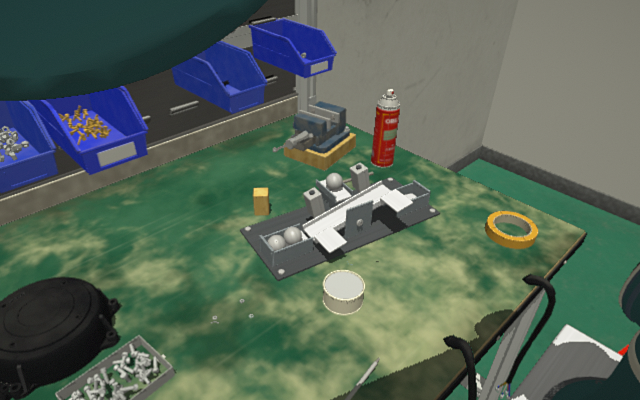

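View pics/top0.png

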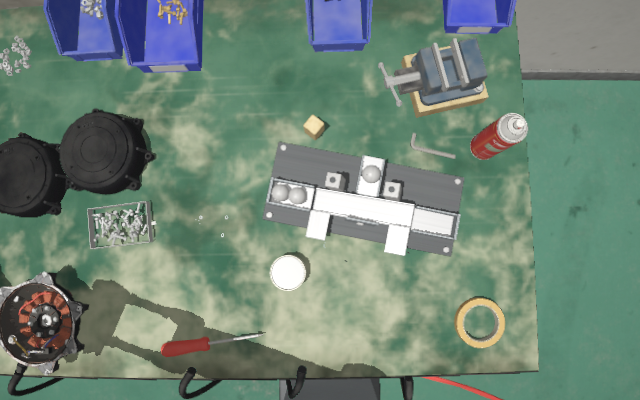

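The scene view shows the gate with its right tab raised and the ball on the ledge at (335,180). In the top view the plate runs from about (268,215) to (458,182), with the ball at (372,174), the right tab at (397,240), the tin at (288,272), the block at (315,126) and the hex key at (433,147). I'll enlarge the top view.

Run:
```python
import cv2
i=cv2.imread("pics/top0.png")[130:270,255:475]; cv2.imwrite("pics/c1.png",cv2.resize(i,None,fx=3.6,fy=3.6,interpolation=cv2.INTER_CUBIC))
```

```text
(no output)
```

View pics/c1.png

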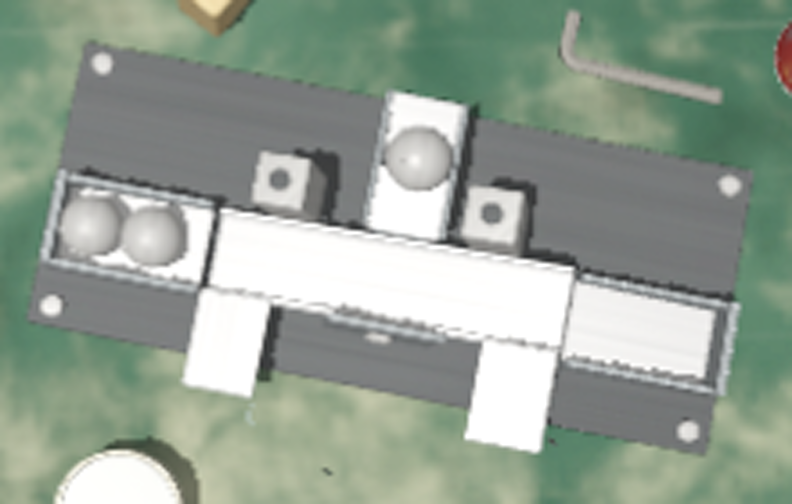

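The crop gives plate corners at TL (85,42), TR (751,172), BR (707,454) and BL (30,320). The ball is at (419,158) and the raised tab's outer corners are at (466,438) and (542,452).

```bash
cat >> h.py <<'E'
import pickle
from scipy.optimize import least_squares
def proj(d,P): return cv2.projectPoints(np.array(P,float),np.array(d["rvec"]),np.array(d["tvec"]),d["camera_matrix"],np.array(d["D"]))[0][:,0]
def W(p,P):
    c,s=np.cos(p[2]),np.sin(p[2]); P=np.atleast_2d(P)/1000
    return P@np.array([[c,-s,0],[s,c,0],[0,0,1]]).T+[p[0],p[1],0]
E
python3 - <<'E'
from h import *
d=pickle.load(open("top0.pkl","rb")); s=pickle.load(open("scene0.pkl","rb"))
own=[[110,202,8],[110,-202,8],[-60,-202,8],[-60,202,8],[65,0,85]]
px=(np.array([[85,42],[751,172],[707,454],[30,320],[419,158]])+.5)/3.6-.5+[255,130]
f=lambda p:(proj(d,W(p,own))-px).ravel()
r=least_squares(f,[.6,0,-.2]); print(r.x,np.degrees(r.x[2]),f(r.x).round(2))
names=dict(tab=[-55,-80,83],tablow=[-55,-80,48],ball=[65,0,85],push0=[120,0,78],push1=[80,0,78],chute=[0,-172,35])
for k,v in names.items(): print(k,W(r.x,v).round(4),proj(d,W(r.x,v)).round(1),proj(s,W(r.x,v)).round(1))
# sightline ground pos of can top at z .2
np.save("pose.npy",r.x)
E
```

```text
[ 0.56685992 -0.0739095  -0.21414053] -12.269348627396052 [-0.19 -0.46  1.31 -0.55  0.27  0.32 -1.26  0.4  -0.1   0.19]
tab [[ 0.4961 -0.1404  0.083 ]] [[400.3 242.4]] [[400.6 199.6]]
tablow [[ 0.4961 -0.1404  0.048 ]] [[397.4 242.5]] [[398.5 213.6]]
ball [[ 0.6304 -0.0877  0.085 ]] [[370.9 173.7]] [[334.1 181.3]]
push0 [[ 0.6841 -0.0994  0.078 ]] [[375.6 147.2]] [[320.  172.1]]
push1 [[ 0.645  -0.0909  0.078 ]] [[372.  166.8]] [[330.  180.7]]
chute [[ 0.5303 -0.242   0.035 ]] [[445.5 224.6]] [[413.7 192.8]]
```

The pose fit agrees with the ball in both views, though the tab reads about 5 mm further left. Next I'll move above the right tab with the fingers shut, turned +10° to line up with the diverter.

Careful with the scale: shifts go in shares of 100 cm and turns go in shares of 90 degrees. That gives: -763 mm is -0.763, -740 mm is -0.74, 10 degrees is 0.1111.

>>> {"op": "step_arm", "data": {
  "steps": [
    [0, 0.016, -0.05, 0, 0, 0, 0.0111],
    [0, 0.032, -0.1, 0, 0, 0, 0.0222],
    [0, 0.048, -0.15, 0, 0, 0, 0.0333],
    [0, 0.064, -0.2, 0, 0, 0, 0.0444],
    [0, 0.08, -0.25, 0, 0, 0, 0.0556],
    [0, 0.096, -0.3, 0, 0, 0, 0.0667],
    [0, 0.112, -0.35, 0, 0, 0, 0.0778],
    [0, 0.128, -0.4, 0, 0, 0, 0.0889],
    [0, 0.143, -0.45, 0, 0, 0, 0.1],
    [0, 0.159, -0.5, 0, 0, 0, 0.1111],
    [0, 0.175, -0.55, 0, 0, 0, 0.1111],
    [0, 0.19, -0.6, 0, 0, 0, 0.1111],
    [0, 0.206, -0.65, 0, 0, 0, 0.1111],
    [0, 0.222, -0.7, 0, 0, 0, 0.1111],
    [0, 0.234, -0.74, 0, 0, 0, 0.1111],
    [0, 0.241, -0.763, 0, 0, 0, 0.1111],
    [0, 0.241, -0.763, -0.04, 0, 0, 0.1111],
    [0, 0.241, -0.763, -0.08, 0, 0, 0.1111],
    [0, 0.241, -0.763, -0.11, 0, 0, 0.1111],
    [0, 0.241, -0.763, -0.11, 0, 0, 0.1111]
  ]
}}

```text
time: 2.6
eef_pos: [0.4933, -0.1372, 0.1181]
ee_rot: [[-0.977, 0.212, -0.007], [0.212, 0.977, 0.002], [0.007, 0.001, -1.0]]
ft_force: [-1.0, 0.3, 0.3]
grip_width: 0.0002
gripper_force: 0.0
```

Converted, -70 mm is -0.07, -68 mm is -0.068.

>>> {"op": "step_arm", "data": {
  "steps": [
    [0, 0, 0, -0.02, 0, 0, 0],
    [0, 0, 0, -0.03, 0, 0, 0],
    [0, 0, 0, -0.037, 0, 0, 0],
    [0, 0, 0, -0.044, 0, 0, 0],
    [0, 0, 0, -0.051, 0, 0, 0],
    [0, 0, 0, -0.058, 0, 0, 0],
    [0, 0, 0, -0.064, 0, 0, 0],
    [0, 0, 0, -0.068, 0, 0, 0],
    [0, 0, 0, -0.07, 0, 0, 0],
    [0, 0, 0, -0.07, 0, 0, 0]
  ]
}}

```text
time: 3.85
eef_pos: [0.4962, -0.1381, 0.0512]
ee_rot: [[-0.977, 0.212, -0.0], [0.212, 0.977, 0.0], [0.0, 0.0, -1.0]]
ft_force: [-0.8, -0.8, -0.1]
grip_width: 0.0003
gripper_force: 0.0
```

Converted, 180 mm is 0.18, 170 mm is 0.17.

>>> {"op": "step_arm", "data": {
  "steps": [
    [0, 0, 0, 0.03, 0, 0, 0],
    [0, 0, 0, 0.07, 0, 0, 0],
    [0, 0, 0, 0.13, 0, 0, 0],
    [0, 0, 0, 0.17, 0, 0, 0],
    [0, -0.01, 0.05, 0.18, 0, 0, 0],
    [0, -0.02, 0.09, 0.18, 0, 0, 0],
    [0, -0.02, 0.09, 0.18, 0, 0, 0]
  ]
}}

```text
time: 4.72
eef_pos: [0.4758, -0.0462, 0.2319]
ee_rot: [[-0.978, 0.208, 0.001], [0.208, 0.978, 0.0], [-0.001, 0.001, -1.0]]
ft_force: [-0.3, 0.0, -0.3]
grip_width: -0.0003
gripper_force: 0.0
```

```bash
python3 - <<'E'
from h import *
for n,a in(("top",(130,270,255,475)),("scene",(150,290,230,450))):
    i=get_image(n)["color"][a[0]:a[1],a[2]:a[3]]; cv2.imwrite(f"pics/{n}1.png",cv2.resize(i,None,fx=3,fy=3,interpolation=cv2.INTER_CUBIC))
E
python3 -c "
import cv2,numpy as np
cv2.imwrite('pics/both1.png',cv2.resize(np.vstack([cv2.imread('pics/top1.png'),cv2.imread('pics/scene1.png')]),(470,598)))"
```

```text
(no output)
```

View pics/both1.png

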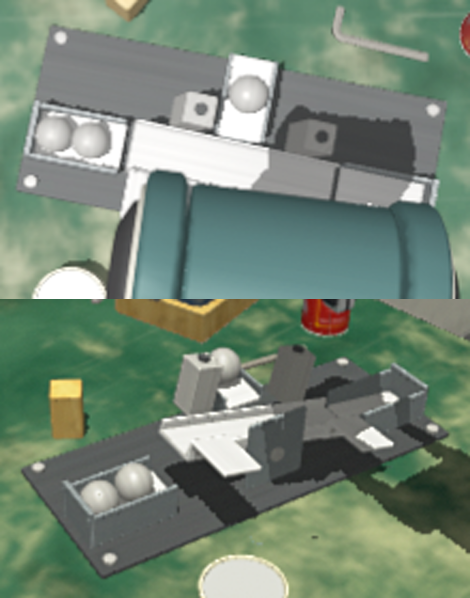

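The gate is tipped right: the left tab is up, the right tab is down, and the ball is still on the ledge. Next I'll go over to the spot behind the ball and descend.

>>> {"op": "step_arm", "data": {
  "steps": [
    [0, 0.05, -0.012, 0, 0, 0, 0],
    [0, 0.1, -0.025, 0, 0, 0, 0],
    [0, 0.15, -0.037, 0, 0, 0, 0],
    [0, 0.19, -0.047, 0, 0, 0, 0],
    [0, 0.21, -0.052, 0, 0, 0, 0],
    [0, 0.21, -0.052, 0, 0, 0, 0],
    [0, 0.21, -0.052, -0.04, 0, 0, 0],
    [0, 0.21, -0.052, -0.08, 0, 0, 0],
    [0, 0.21, -0.052, -0.11, 0, 0, 0],
    [0, 0.21, -0.052, -0.135, 0, 0, 0],
    [0, 0.21, -0.052, -0.15, 0, 0, 0],
    [0, 0.21, -0.052, -0.152, 0, 0, 0],
    [0, 0.21, -0.052, -0.152, 0, 0, 0]
  ]
}}

```text
time: 6.45
eef_pos: [0.6868, -0.1004, 0.0803]
ee_rot: [[-0.977, 0.212, 0.001], [0.212, 0.977, -0.0], [-0.001, 0.0, -1.0]]
ft_force: [0.5, 0.4, 0.7]
grip_width: 0.0002
gripper_force: 0.0
```

Run:
```python
from h import *
i=get_image("scene")["color"][140:240,260:410]; cv2.imwrite("pics/s2.png",cv2.resize(i,None,fx=5,fy=5,interpolation=cv2.INTER_CUBIC))
p=np.load("pose.npy");e=state()["eef_pos"];c,s=np.cos(p[2]),np.sin(p[2]);print(e,np.array([[c,s],[-s,c]])@(e[:2]-p[:2]))
```

```text
[ 0.6871801  -0.10040982  0.08082916] [ 0.12320351 -0.00032608]
```

View pics/s2.png

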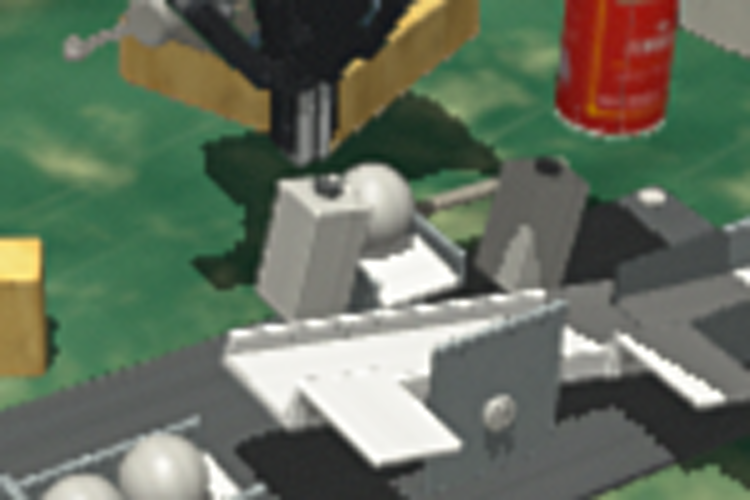

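The fingers stand clear behind the ball. I'll push slowly along the channel.

Converted, -38 mm is -0.038, -36 mm is -0.036.

>>> {"op": "step_arm", "data": {
  "steps": [
    [0, -0.01, 0.0021, 0, 0, 0, 0],
    [0, -0.02, 0.0043, 0, 0, 0, 0],
    [0, -0.023, 0.005, 0, 0, 0, 0],
    [0, -0.026, 0.0056, 0, 0, 0, 0],
    [0, -0.0285, 0.0062, 0, 0, 0, 0],
    [0, -0.031, 0.0067, 0, 0, 0, 0],
    [0, -0.0335, 0.0073, 0, 0, 0, 0],
    [0, -0.036, 0.0078, 0, 0, 0, 0],
    [0, -0.038, 0.0083, 0, 0, 0, 0],
    [0, -0.038, 0.0083, 0, 0, 0, 0]
  ]
}}

```text
time: 7.75
eef_pos: [0.6479, -0.0918, 0.0791]
ee_rot: [[-0.977, 0.212, -0.001], [0.212, 0.977, 0.0], [0.001, -0.0, -1.0]]
ft_force: [-0.2, -0.7, 0.0]
grip_width: -0.0001
gripper_force: 0.0
```

Run:
```python
from h import *
i=get_image("scene")["color"][140:240,260:440]; cv2.imwrite("pics/s3.png",cv2.resize(i,None,fx=4,fy=4,interpolation=cv2.INTER_CUBIC))
```

```text
(no output)
```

View pics/s3.png

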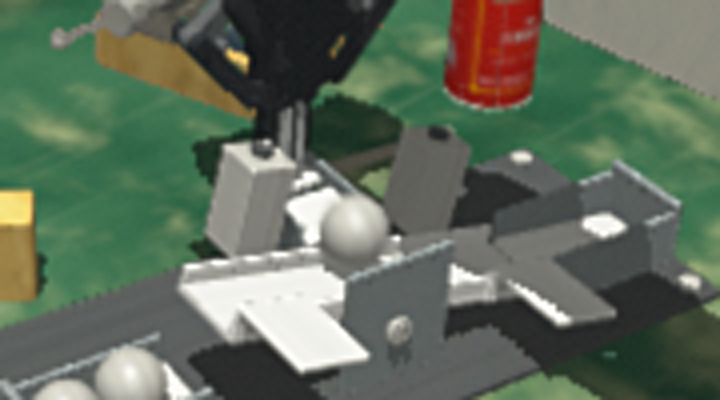

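The ball has left the ledge and is entering the gate at (355,230), clear of the fingers. I'll back off, rise, and let it roll.

Converted, 150 mm is 0.15, 100 mm is 0.1.

>>> {"op": "step_arm", "data": {
  "steps": [
    [0, 0.01, -0.002, 0, 0, 0, 0],
    [0, 0.025, -0.005, 0.005, 0, 0, 0],
    [0, 0.025, -0.005, 0.05, 0, 0, 0],
    [0, 0.025, -0.005, 0.1, 0, 0, 0],
    [0, 0.025, -0.005, 0.15, 0, 0, 0],
    [0, 0.025, -0.005, 0.15, 0, 0, 0],
    [0, 0.025, -0.005, 0.15, 0, 0, 0],
    [0, 0.025, -0.005, 0.15, 0, 0, 0],
    [0, 0.025, -0.005, 0.15, 0, 0, 0],
    [0, 0.025, -0.005, 0.15, 0, 0, 0],
    [0, 0.025, -0.005, 0.15, 0, 0, 0],
    [0, 0.025, -0.005, 0.15, 0, 0, 0],
    [0, 0.025, -0.005, 0.15, 0, 0, 0],
    [0, 0.025, -0.005, 0.15, 0, 0, 0],
    [0, 0.025, -0.005, 0.15, 0, 0, 0],
    [0, 0.025, -0.005, 0.15, 0, 0, 0],
    [0, 0.025, -0.005, 0.15, 0, 0, 0],
    [0, 0.025, -0.005, 0.15, 0, 0, 0],
    [0, 0.025, -0.005, 0.15, 0, 0, 0],
    [0, 0.025, -0.005, 0.15, 0, 0, 0]
  ]
}}

```text
time: 10.3
eef_pos: [0.6733, -0.0968, 0.2293]
ee_rot: [[-0.977, 0.212, 0.0], [0.212, 0.977, -0.0], [-0.0, -0.0, -1.0]]
ft_force: [-0.2, 0.5, 0.1]
grip_width: -0.0002
gripper_force: 0.0
```

Run:
```python
from h import *
i=get_image("scene")["color"][140:320,230:450]; cv2.imwrite("pics/s4.png",cv2.resize(i,None,fx=3,fy=3,interpolation=cv2.INTER_CUBIC))
```

```text
(no output)
```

View pics/s4.png

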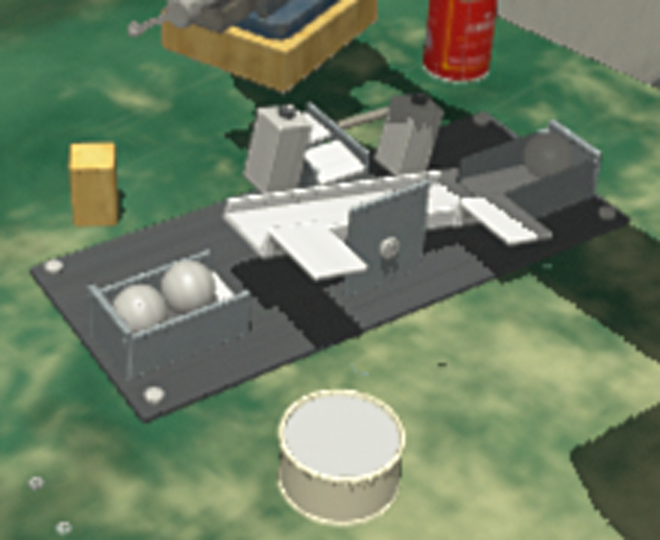

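The ball is at (550,152) in the crop, which is (413,191) in the full image and matches the predicted chute-right position. The gate stays right and nothing else has moved. I'll let it settle for a second, then hand in.

>>> {"op": "step_arm", "data": {
  "steps": [
    [0, 0, 0, 0, 0, 0, 0],
    [0, 0, 0, 0, 0, 0, 0],
    [0, 0, 0, 0, 0, 0, 0],
    [0, 0, 0, 0, 0, 0, 0],
    [0, 0, 0, 0, 0, 0, 0],
    [0, 0, 0, 0, 0, 0, 0],
    [0, 0, 0, 0, 0, 0, 0],
    [0, 0, 0, 0, 0, 0, 0]
  ]
}}

```text
time: 11.35
eef_pos: [0.6732, -0.0969, 0.2293]
ee_rot: [[-0.977, 0.212, -0.0], [0.212, 0.977, 0.0], [0.0, 0.0, -1.0]]
ft_force: [-1.0, -0.7, -0.5]
grip_width: -0.0003
gripper_force: 0.0
```

```bash
python3 -c "
from station import *
print(close_job())"
```

```text
the job is handed in; nothing more can be done
None
```

I handed the job in at about 11 s: the gate is rocked over to the right and the ball rests at the bottom of the right chute, with the left-chute balls, tin and block unmoved in the last picture; the hex key was mostly hidden there, and no verdict came back.

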